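# Swing the tap over the kettle and start the pump

## Task

Get the kettle ready for filling: with a fingertip, gently push the tap's swivel spout round until its outlet is over the middle of the kettle's open mouth, and only then press the button on the low pump box all the way down and let it come back up. Only push and press, do not pinch the spout; leave the kettle, the mug and the other things where they stand, and do not press the lamp's button.

Things in the scene. Friction and masses are not known exactly. Their poses are not given: they have to be found in the camera images.
- tap: steel bench tap, fixed: round foot 84 mm across, upright pillar 28 mm thick with the swivel head on top, 188 mm high in all. Origin on the pillar's axis at the bench surface, z up. The pillar's axis is the axis the spout turns on. The spout at mid swing points along the tap's own -x (roughly towards the robot).
- spout: the tap's swivel spout: level steel pipe 18 mm thick, 162 mm long from the pillar's axis, ending in a down-turned nozzle 22 mm thick. Origin on the axis at the pipe's centre height, 170 mm above the bench; the pipe runs along its own -x. Swings 1.7 rad either side of mid swing (starts within 0.45), free to push from either side, friction 0.2 N m (2 N at 110 mm out), stays where left.
- outlet (a point): the spout's outlet: centre of the nozzle's lower end, 162 mm from the pillar's axis, 132 mm above the bench
- kettle: stainless camp kettle without its lid, loose, 0.45 kg: round body 128 mm across, 105 mm high, open mouth 86 mm across on top, pouring spout along its own +x reaching 100 mm from the centre, wire bail folded down on its -x side. Origin at the centre of its underside. Stands left or right of mid swing, 55 to 63 degrees round from it, its mouth's centre within 12 mm of the outlet's circle.
- kettle_mouth (a point): centre of the kettle's open mouth, at rim height, 105 mm above the bench
- pump_button (a joint): travel of the pump's push button in m: 0 is up, 0.006 fully down. It has a spring (5 N fully down) and comes back by itself.
- pump_button_top (a point): centre of the top of the pump's button: a round black cap 32 mm across that is pressed straight down, in a dark housing on a low aluminium box 70 x 70 x 30 mm that is fixed to the bench between the tap and the robot
- pump: the low aluminium pump box, 70 x 70 x 30 mm, fixed. Origin at the centre of its underside, z up.
- mug: enamel mug, loose, 82 mm across, 85 mm high with a side handle along its own +y; it stands on the other side of mid swing from the kettle. Origin at the centre of its underside, z up.
- shaker: small glass salt shaker, loose, 42 mm across, 75 mm high, standing below the middle of the spout's swing. Origin at the centre of its underside, z up.
- tin: closed food tin, loose, 74 mm across, 110 mm high, to the robot's right. Origin at the centre of its underside, z up.
- bowl: enamel bowl, loose, 140 mm across, 50 mm high, to the robot's left. Origin at the centre of its underside, z up.
- kettle_lid: the kettle's lid, loose, lying on the bench to the robot's right: 88 mm across, 34 mm high with its knob. Origin at the centre of its underside, z up.
- lamp: black work lamp, fixed, at the far left: square base 130 mm wide, 35 mm high, with a bent stem and a shade, about 330 mm high. Origin at the centre of its underside, z up.
- lamp_button (a joint): travel of the lamp's own push button in m: 0 is up, 0.005 fully down; it is on the near part of the lamp's base and must be left alone
Mind the look-alikes: they are no part of the job. What is shaped like the tap but green is not meant.

How it is judged:
By the outcome, as a careful person would: the job done as asked, in the order asked, and still so for the second after the job is handed in, with the robot touching nothing.
It also fails if it takes over 48 s, if anything falls off the work surface, if the arm or the gripper's body presses on something with over 40 N, if the wrist force passes 120 N, or if a joint passes its speed limit or range.

## Robot

A 7-joint arm with a two-finger parallel gripper is mounted at the origin on the work surface. World frame = base frame: x ahead of the robot, y to its left, z up, the work surface at z = 0. Lengths are in m, angles in degrees, forces in N, time in s.
With the tool pointing down it reaches from about 0.4 to 0.85 m from the base axis. Payload 4.4 kg.
Tool frame: the origin (TCP) lies at the very end of the fingers, on their centre line; the grasp point (between the pads) lies 19 mm behind it; z points along the fingers, y is the line along which they close (so a half turn about z gives the same grasp; the last joint's range is limited). The gripper opens to 94 mm and grips with 3 to 60 N. Pads are 16 mm wide; open, the fingers measure 119 mm over their backs; the gripper's body (75 mm by 177 mm) begins 78 mm behind the grasp point.
Start: joints at [-70.348, 36.005, 2.206, 86.941, -1.547, 57.084, -1.146], TCP at [0.258, 0.596, 0.205] pointing down, gripper open.
Joint ranges: [-175.42, 175.42], [-21.48, 121.26], [-71.46, 75.88], [10.55, 141.38], [-63.04, 243.04], [13.31, 113.54], [-168.57, 168.57]. Speed limits (degrees/s): [147.25, 147.25, 180, 180, 180, 180, 180].

## Interface

Orientations are given as [roll, pitch, yaw] about the fixed x, y, z axes, in that order (R = Rz(yaw) Ry(pitch) Rx(roll)).
In Python, from station import get_state, camera, order, finder gives the robot as it stands.
- The arm moves only by the shell command python3 -m handwheel 'ROWS'. ROWS is JSON, a list of rows, each an object of numbers: "grip": the opening, from -1 (shut) to 1 (fully open); "dx", "dy", "dz": the shift along the tool's x, y, z each as a share of 30 mm, from -1 to 1; "yaw": the turn about the tool's z as a share of 0.08 rad, from -1 to 1. In form: [{"grip": .., "dx": .., "dy": .., "dz": .., "yaw": ..}, ...]. A call has 1 to 20 rows; each row shifts and turns the commanded pose from where the row before left it, along the tool's axes as they then stand; what a row does not reach is not made up. A row lasts 1/12 s, in which the tool goes at most 41.7 mm and 7.16 degrees, less where a joint would pass 70% of its speed; a pose out of reach is approached as far as the arm can. A call with a number of a shift or a turn outside -1 to 1 is refused whole. A call with a gripper value outside its range is refused whole. The fingers move at their own pace and stop on an object; the grip force is fixed at half the most. Time passes only in rows, so rows that do not move let the fingers close. It gives the time, the measured TCP pose, the force, the opening and the grip force at its end, in the units of the state.
- get_state(): the state, without advancing time (a new reading comes with each control period).
- camera(name): name is "scene" or "side" or "wrist"; returns a dict with "img" (384x512x3 uint8, red, green, blue), "intrinsics" (3x3 intrinsics, pixels), "position" and "orientation" of the camera in the world. Camera axes: x right, y up, looking along -z (the intrinsics and any distortion apply to the point x, -y, -z); pixel columns grow to the right and rows downward; lengths in m; the calibration is good to about 2 mm. A picture is of the moment at which its call begins. There is no depth.
- order.job_done(): hands the job in; it is judged then, once.
Trained networks look in the newest picture that a camera, given by its name, has taken for a name from the list of things; names that differ only in an ending like _2 or _b are one class to them, and where a whole thing is asked for, a point or a joint stands for the part that bears it (a point fixed in the world has none). Each returns a list of dicts, best first, with "score" (0 to 1); they miss things now and then, are a little off and sometimes report something else, mostly with a low value. They report only what shows in the picture. A call takes as long as a camera call. They do not tell look-alikes from the thing itself.
- finder.regions_of(camera, label): "pixels" (384x512 bool, what is visible of it) and "centre" ([column, row] in pixels, amid what is visible of it).
- finder.tip_of(camera, label): "centre" ([column, row] in pixels: a listed point, or the origin of a listed thing).
The state is a dict: "time": time; "qpos": joint angles; "joint_velocities": joint speeds; "effort": joint torques, N m; "tool_pos": TCP position; "ee_rot": TCP orientation; "ft_force": force on the tool from outside, world axes, zero at the start; "ft_torque": the same for the moment, N m; "gripper_width": opening from 0.0 (shut) to 1.0 (fully open); "grip_force": force on a finger pad.
Only numpy, scipy, OpenCV 4.12 (cv2) and the standard library are available. Lean on these libraries where they do the work, as an engineer would, in place of code of your own. Each camera call takes 0.05 s, during which the arm holds its last target. There are 200 camera calls.

## Working session

There is one attempt and no reset: what is moved stays moved. The work goes in short steps, Python scripts to look and compute and a shell command to move; the robot and the scene stay as the last step left them, time stands still between calls to the robot, and variables do not carry over. Pictures are saved under pics/ and viewed, at most 10 in all, crops included, and the job is handed in when it is done.

```bash
mkdir -p pics
cat > h.py <<'E'
import numpy as np, cv2
from station import get_state, camera, order, finder
from scipy.spatial.transform import Rotation as Ro
def Rm(o):
    o=np.array(o,float)
    if o.shape==(3,3): return o
    if o.size==4: return Ro.from_quat(o).as_matrix()
    return Ro.from_euler('xyz',o,degrees=True).as_matrix()
def ray(c,px):
    K=np.array(c['intrinsics']); d=np.linalg.inv(K)@np.array([px[0],px[1],1.])
    d=Rm(c['orientation'])@np.array([d[0],-d[1],-d[2]]); return np.array(c['position']),d/np.linalg.norm(d)
def atz(c,px,z):
    p,d=ray(c,px); return p+d*(z-p[2])/d[2]
def tri(rs):
    A=sum(np.eye(3)-np.outer(d,d) for p,d in rs); b=sum((np.eye(3)-np.outer(d,d))@p for p,d in rs)
    x=np.linalg.solve(A,b); return x,[np.linalg.norm((np.eye(3)-np.outer(d,d))@(x-p))*1000 for p,d in rs]
def proj(c,X):
    v=Rm(c['orientation']).T@(np.array(X)-c['position']); v=np.array(c['intrinsics'])@np.array([v[0],-v[1],-v[2]]); return v[:2]/v[2]
E
python3 - <<'E'
from h import *
np.set_printoptions(precision=3,suppress=True)
print(get_state())
cs={}
for n in ['scene','side']:
    c=cs[n]=camera(n); cv2.imwrite(f'pics/{n}0.png',c['img'][:,:,::-1])
    print(n,{k:v for k,v in c.items() if k!='img'})
    for l in ['tap','outlet','kettle_mouth','pump_button_top','kettle','mug','shaker','tin','bowl','kettle_lid','lamp','spout','pump']:
        r=finder.tip_of(n,l); print(l,[(np.round(q['centre'],1).tolist(),round(q['score'],2)) for q in r[:3]])
E
```

```text
{'time': 0.0, 'qpos': array([-70.347,  36.057,   2.2  ,  86.996,  -1.548,  57.082,  -1.146]), 'joint_velocities': array([ 0.017, -0.06 , -0.041, -0.015, -0.   ,  0.046,  0.025]), 'effort': array([  0.   , -54.973,   1.144, -18.664,  -0.052,   0.024,   0.   ]), 'tool_pos': array([0.258, 0.596, 0.205]), 'ee_rot': array([-179.895,   -0.001,  156.578]), 'ft_force': array([0.413, 0.36 , 0.78 ]), 'ft_torque': array([ 0.034,  0.024, -0.028]), 'grip_force': 0.0, 'gripper_width': 0.998474193264913}
scene {'intrinsics': array([[389.825,   0.   , 263.026],
       [  0.   , 389.825, 197.863],
       [  0.   ,   0.   ,   1.   ]]), 'position': array([0.977, 0.529, 1.065]), 'orientation': array([ 35.449,  -0.225, 141.019])}
tap [([327.6, 220.4], 0.82), ([221.0, 237.5], 0.63)]
outlet [([367.5, 166.8], 0.91), ([258.1, 188.5], 0.71)]
kettle_mouth [([268.6, 234.2], 0.79)]
pump_button_top [([263.6, 184.2], 0.57)]
kettle [([269.8, 254.1], 0.56)]
mug [([216.9, 194.9], 0.57)]
shaker [([247.5, 216.4], 0.84)]
tin [([178.8, 153.4], 0.98)]
bowl [([387.8, 275.4], 0.74), ([271.4, 252.9], 0.48)]
kettle_lid [([232
[... 271 characters left out ...]
],
       [  0.   ,   0.   ,   1.   ]]), 'position': array([ 0.137, -0.802,  1.015]), 'orientation': array([ 46.736,  -0.451, -26.302])}
tap [([191.4, 209.2], 0.84), ([292.9, 217.8], 0.64)]
outlet [([251.9, 198.8], 0.92), ([137.1, 197.0], 0.92), ([252.2, 172.8], 0.32)]
kettle_mouth [([252.4, 171.5], 0.82)]
pump_button_top [([241.4, 234.0], 0.39)]
kettle []
mug [([290.9, 248.5], 0.85), ([265.1, 226.1], 0.69), ([220.9, 135.2], 0.32)]
shaker [([264.8, 225.5], 0.51)]
tin [([334.9, 318.5], 0.55)]
bowl [([170.6, 166.8], 0.77)]
kettle_lid [([265.1, 333.8], 0.64)]
lamp [([219.6, 136.3], 0.57)]
spout [([298.2, 173.9], 0.65), ([187.4, 174.1], 0.55)]
pump [([241.7, 243.3], 0.88), ([251.5, 171.6], 0.3)]
```

View pics/scene0.png

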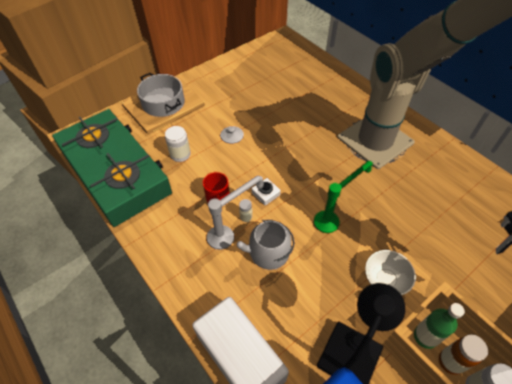

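View pics/side0.png

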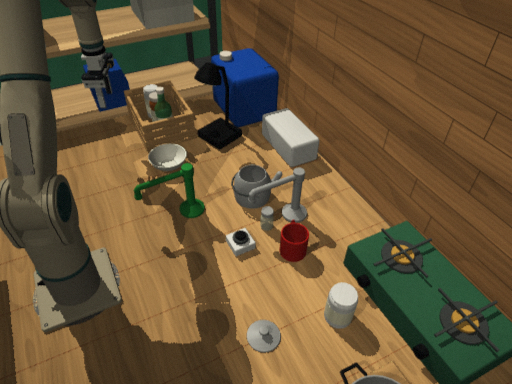

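Run:
```python
from h import *
np.set_printoptions(precision=4,suppress=True)
a=camera('scene');b=camera('side')
P={'tap':((221,237.5),(292.9,217.8)),'spout0':((218,208.3),(298.2,173.9)),'outlet':((258.1,188.5),(251.9,198.8)),'mouth':((268.6,234.2),(252.4,171.5)),
'btn':((263.6,184.2),(241.4,234)),'greentap':((327.6,220.4),(191.4,209.2)),'greenout':((367.5,166.8),(137.1,197)),'mug':((216.9,194.9),(290.9,248.5)),'shaker':((247.5,216.4),(264.8,225.5)),'pump':((264.2,195.5),(241.7,243.3)),'tin':((178.8,153.4),(334.9,318.5)),'bowl':((387.8,275.4),(170.6,166.8)),'lamp':((347.4,357.6),(219.6,136.3)),'lid':((232.8,134),(265.1,333.8))}
for k,(u,v) in P.items(): x,e=tri([ray(a,u),ray(b,v)]); print(k,x,np.round(e,1))
im=np.hstack([cv2.resize(a['img'][150:280,170:390],None,fx=1.8,fy=1.8,interpolation=2),cv2.resize(b['img'][120:250,120:340],None,fx=1.8,fy=1.8,interpolation=2)])
cv2.imwrite('pics/crop.png',im[:,:,::-1])
```

```text
tap [ 0.6902 -0.0284 -0.0142] [0.8 0.8]
spout0 [ 0.6951 -0.0159  0.17  ] [3.1 3.1]
outlet [ 0.5428 -0.0194  0.1312] [3.4 3.4]
mouth [0.6104 0.1124 0.11  ] [3.2 3.2]
btn [ 0.4826 -0.0687  0.0527] [2.2 2.2]
greentap [0.3936 0.1426 0.0024] [1.6 1.6]
greenout [0.2329 0.1305 0.1393] [0.6 0.6]
mug [ 0.6102 -0.1548  0.0107] [4.3 4.3]
shaker [ 0.5826 -0.03    0.0022] [0.7 0.7]
pump [ 0.4859 -0.062  -0.0005] [1.6 1.6]
tin [ 0.6048 -0.4019 -0.0022] [6.6 6.6]
bowl [0.3962 0.387  0.0024] [8. 8.]
lamp [ 0.644   0.477  -0.0008] [2.3 2.3]
lid [ 0.4057 -0.357   0.0065] [3.8 3.8]
```

View pics/crop.png

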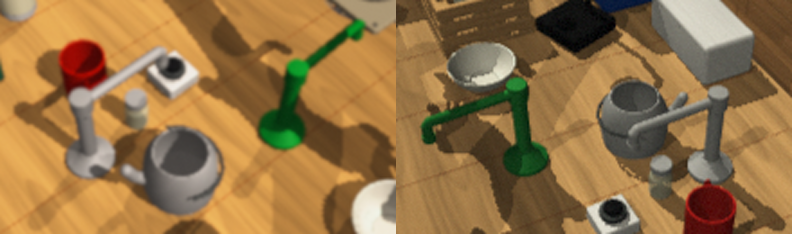

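The scene shows two taps: steel at (221,237) and green at (327,220). The black caps are the pump button at (264,184) and the lamp's button on its base near (347,357). I choose the steel tap, whose outlet is at (258,188), and the pump box in front of it. The crop confirms both. The kettle is on the +y side, so the spout gets pushed from the -y side. First I lift, turn to yaw 180 and shut the fingers.

```bash
python3 -m handwheel '[{"grip":-1,"dx":0,"dy":0,"dz":-0.7,"yaw":-1},{"grip":-1,"dx":0,"dy":0,"dz":-0.7,"yaw":-1},{"grip":-1,"dx":0,"dy":0,"dz":-0.7,"yaw":-1},{"grip":-1,"dx":0,"dy":0,"dz":-0.7,"yaw":-1},{"grip":-1,"dx":0,"dy":0,"dz":-0.7,"yaw":-1},{"grip":-1,"dx":0,"dy":0,"dz":0,"yaw":-0.1}]'
```

```text
time: 2.0
tool_pos: [0.2593, 0.5987, 0.3152]
ee_rot: [179.6, 0.2, -179.9]
ft_force: [-0.3, 0.5, 1.5]
gripper_width: 0.613
grip_force: 0.0
```

```bash
python3 -m handwheel '[{"grip":-1,"dx":-0.3,"dy":-0.9,"dz":0,"yaw":0},{"grip":-1,"dx":-0.3,"dy":-0.9,"dz":0,"yaw":0},{"grip":-1,"dx":-0.3,"dy":-0.9,"dz":0,"yaw":0},{"grip":-1,"dx":-0.3,"dy":-0.9,"dz":0,"yaw":0},{"grip":-1,"dx":-0.3,"dy":-0.9,"dz":0,"yaw":0},{"grip":-1,"dx":-0.3,"dy":-0.9,"dz":0,"yaw":0},{"grip":-1,"dx":-0.3,"dy":-0.9,"dz":0,"yaw":0},{"grip":-1,"dx":-0.3,"dy":-0.9,"dz":0,"yaw":0},{"grip":-1,"dx":-0.3,"dy":-0.9,"dz":0,"yaw":0},{"grip":-1,"dx":-0.3,"dy":-0.9,"dz":0,"yaw":0},{"grip":-1,"dx":-0.3,"dy":-0.9,"dz":0,"yaw":0},{"grip":-1,"dx":-0.3,"dy":-0.9,"dz":0,"yaw":0},{"grip":-1,"dx":-0.3,"dy":-0.9,"dz":0,"yaw":0},{"grip":-1,"dx":-0.3,"dy":-0.9,"dz":0,"yaw":0},{"grip":-1,"dx":-0.3,"dy":-0.9,"dz":0,"yaw":0},{"grip":-1,"dx":-0.3,"dy":-0.9,"dz":0,"yaw":0},{"grip":-1,"dx":0,"dy":0,"dz":0,"yaw":0}]'
python3 - <<'E'
from h import *
c=camera('wrist'); print(get_state()['tool_pos'],c['position'],c['orientation'])
cv2.imwrite('pics/w1.png',c['img'][:,:,::-1])
for l in ['tap','outlet','kettle_mouth','pump_button_top','kettle','spout']:
    print(l,[(np.round(q['centre'],1).tolist(),round(q['score'],2)) for q in finder.tip_of('wrist',l)[:3]])
E
```

```text
time: 3.42
tool_pos: [0.4033, 0.1585, 0.31]
ee_rot: [-179.8, 0.0, 179.4]
ft_force: [-0.2, -0.0, -0.4]
gripper_width: 0.005
grip_force: 0.0
[0.40246595 0.16152547 0.31006217] [0.33331533 0.15883639 0.48939369] [-13.87583282   0.17837634  89.35788529]
tap [([173.0, 305.5], 0.74), ([248.7, 164.4], 0.65)]
outlet [([134.0, 271.9], 0.76), ([237.4, 50.2], 0.56)]
kettle_mouth []
pump_button_top [([124.0, 214.3], 0.84)]
kettle [([136.1, 270.5], 0.3)]
spout [([247.6, 180.3], 0.73)]
```

View pics/w1.png

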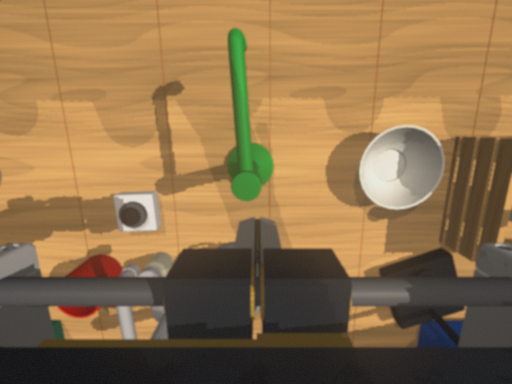

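The view shows the pump button at (131,214), the green tap at (247,170), and the steel tap and mug partly hidden at the lower left. I go over to the -y side of the spout and measure again.

```bash
python3 -m handwheel '[{"grip":-1,"dx":-0.75,"dy":-1,"dz":0,"yaw":0},{"grip":-1,"dx":-0.75,"dy":-1,"dz":0,"yaw":0},{"grip":-1,"dx":-0.75,"dy":-1,"dz":0,"yaw":0},{"grip":-1,"dx":-0.75,"dy":-1,"dz":0,"yaw":0},{"grip":-1,"dx":-0.75,"dy":-1,"dz":0,"yaw":0},{"grip":-1,"dx":-0.75,"dy":-1,"dz":0,"yaw":0},{"grip":-1,"dx":-0.75,"dy":-1,"dz":0,"yaw":0},{"grip":-1,"dx":-0.75,"dy":-1,"dz":0,"yaw":0},{"grip":-1,"dx":0,"dy":0,"dz":0,"yaw":0}]'
python3 - <<'E'
from h import *
np.set_printoptions(precision=4,suppress=True)
print(get_state()['tool_pos'])
for n in ['wrist','scene','side']:
    c=camera(n); cv2.imwrite(f'pics/{n}2.png',c['img'][:,:,::-1])
    for l,z in [('tap',0),('spout',.17),('outlet',.132),('kettle_mouth',.105),('kettle',0),('pump_button_top',.045),('pump',0),('mug',0),('shaker',0)]:
        print(n,l,[(np.round(q['centre'],1).tolist(),round(q['score'],2),atz(c,q['centre'],z)[:2].round(4).tolist()) for q in finder.tip_of(n,l)[:2]])
E
```

```text
time: 4.52
tool_pos: [0.5848, -0.0829, 0.3096]
ee_rot: [-179.7, 0.1, 179.5]
ft_force: [-1.0, -0.4, -0.3]
gripper_width: 0.004
grip_force: 0.0
[ 0.5848 -0.0829  0.3096]
wrist tap [([287.4, 225.8], 0.87, [0.6974, -0.0279]), ([395.6, 53.7], 0.87, [0.3967, 0.1454])]
wrist spout [([475.4, 8.7], 0.73, [0.3959, 0.144]), ([302.7, 143.3], 0.23, [0.5319, -0.0309])]
wrist outlet [([302.3, 144.8], 0.67, [0.5359, -0.0252])]
wrist kettle_mouth [([393.8, 193.8], 0.67, [0.6094, 0.1154]), ([220.0, 182.6], 0.49, [0.5907, -0.1389])]
wrist kettle [([362.1, 176.4], 0.88, [0.6019, 0.1076])]
wrist pump_button_top [([268.0, 105.3], 0.78, [0.4795, -0.0671]), ([300.2, 146.9], 0.38, [0.5444, -0.0146])]
wrist pump [([270.0, 108.1], 0.59, [0.4806, -0.0621])]
wrist mug []
wrist shaker [([286.1, 166.3], 0.86, [0.5822, -0.0324])]
scene tap [([220.4, 236.6], 0.93, [0.6942, -0.0253]), ([329.3, 218.3], 0.85, [0.3808, 0.1401])]
scene spout [([217.1, 209.4], 0.95, [0.6966, -0.0127]), ([333.0, 188.6], 0.65, [0.3965, 0.1368])]
scene outlet [([366.5, 171.7], 0.62, [0.2449, 0.1386]), ([261.3, 185.1], 0.59, [0.5306, -0.0245]
[... 449 characters left out ...]
2.2, 210.5], 0.56, [0.3957, 0.1368])]
side spout [([182.4, 171.3], 0.89, [0.3836, 0.1479]), ([299.6, 170.3], 0.6, [0.7104, -0.0048])]
side outlet [([253.1, 201.1], 0.72, [0.5386, -0.0282]), ([136.6, 196.8], 0.59, [0.2321, 0.1404])]
side kettle_mouth [([251.7, 171.7], 0.59, [0.608, 0.1196])]
side kettle [([251.7, 195.3], 0.8, [0.6069, 0.1149])]
side pump_button_top [([339.5, 316.5], 0.71, [0.5911, -0.4181]), ([238.5, 236.3], 0.56, [0.4719, -0.0658])]
side pump [([262.1, 335.9], 0.62, [0.4011, -0.3579]), ([220.6, 137.5], 0.26, [0.6424, 0.4686])]
side mug [([290.7, 247.6], 0.56, [0.6126, -0.1424])]
side shaker [([265.0, 227.6], 0.54, [0.5794, -0.0361]), ([299.3, 175.1], 0.19, [0.8109, 0.1332])]
```

View pics/wrist2.png

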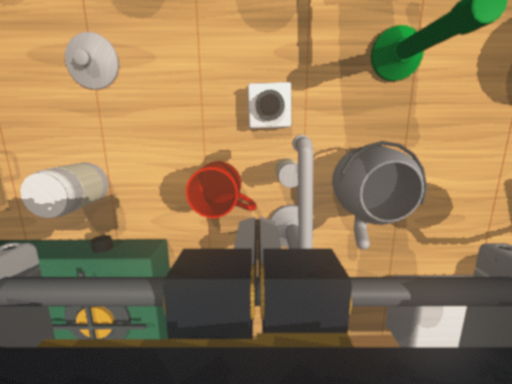

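The wrist view shows the steel spout along column ~305, free on its left side. The shaker is under it, the mug is at (213,190), and the kettle mouth is centred near (392,187). I descend beside the pipe.

```bash
python3 -m handwheel '[{"grip":-1,"dx":0,"dy":0,"dz":0.8,"yaw":0},{"grip":-1,"dx":0,"dy":0,"dz":0.8,"yaw":0},{"grip":-1,"dx":0,"dy":0,"dz":0.8,"yaw":0},{"grip":-1,"dx":0,"dy":0,"dz":0.8,"yaw":0},{"grip":-1,"dx":0,"dy":0,"dz":0.8,"yaw":0},{"grip":-1,"dx":0,"dy":0,"dz":0.8,"yaw":0},{"grip":-1,"dx":0,"dy":0,"dz":0.5,"yaw":0},{"grip":-1,"dx":0,"dy":0.4,"dz":0,"yaw":0},{"grip":-1,"dx":0,"dy":0.4,"dz":0,"yaw":0},{"grip":-1,"dx":0,"dy":0,"dz":0,"yaw":0}]'
python3 - <<'E'
from h import *
print(get_state()['qpos'].round(0))
for n in ['wrist','scene','side']:
    c=camera(n)
    for l,z in [('outlet',.132),('kettle_mouth',.105)]:
        print(n,l,[(np.round(q['centre'],1).tolist(),round(q['score'],2),atz(c,q['centre'],z)[:2].round(4).tolist()) for q in finder.tip_of(n,l)[:2]])
    if n=='wrist':
        print('rim', [atz(c,p,.105).round(4) for p in [(392,187)]])
E
```

```text
time: 6.85
tool_pos: [0.5827, -0.0474, 0.1523]
ee_rot: [179.9, 0.1, -179.8]
ft_force: [-0.2, 0.8, -0.3]
gripper_width: 0.002
grip_force: 0.0
[ -4.  35.  10. 101.  -8.  45. 100.]
wrist outlet []
wrist kettle_mouth [([242.4, 90.8], 0.67, [0.4836, -0.0601]), ([435.1, 239.2], 0.6, [0.6097, 0.1134])]
rim [array([0.5613, 0.0682, 0.105 ])]
scene outlet [([367.0, 172.2], 0.74, [0.2452, 0.1409]), ([262.1, 183.5], 0.65, [0.525, -0.0277])]
scene kettle_mouth [([271.0, 231.1], 0.68, [0.5995, 0.1051]), ([251.3, 218.5], 0.51, [0.617, 0.0364])]
side outlet [([137.0, 199.5], 0.91, [0.2301, 0.1287]), ([251.1, 200.3], 0.48, [0.5347, -0.0226])]
side kettle_mouth [([251.6, 173.3], 0.84, [0.6041, 0.1126]), ([253.1, 200.2], 0.31, [0.5526, -0.0011])]
```

Now the push follows an arc about the tap's axis, with the tool turning along with the pipe.

```bash
python3 -m handwheel '[{"grip":-1,"dx":0.025,"dy":0.15,"dz":0,"yaw":0.5},{"grip":-1,"dx":0.025,"dy":0.15,"dz":0,"yaw":0.5},{"grip":-1,"dx":0.025,"dy":0.15,"dz":0,"yaw":0.5},{"grip":-1,"dx":0.025,"dy":0.15,"dz":0,"yaw":0.5},{"grip":-1,"dx":0.025,"dy":0.15,"dz":0,"yaw":0.5},{"grip":-1,"dx":0.025,"dy":0.15,"dz":0,"yaw":0.5},{"grip":-1,"dx":0,"dy":0,"dz":0,"yaw":0}]'
python3 - <<'E'
from h import *
for n in ['scene','side']:
    c=camera(n)
    for l,z in [('outlet',.132)]:
        print(n,l,[(np.round(q['centre'],1).tolist(),round(q['score'],2),atz(c,q['centre'],z)[:2].round(4).tolist()) for q in finder.tip_of(n,l)[:2]])
E
```

```text
time: 7.88
tool_pos: [0.5795, -0.0243, 0.1513]
ee_rot: [-180.0, -0.1, 166.2]
ft_force: [-0.4, -1.1, 0.1]
gripper_width: 0.002
grip_force: 0.2
scene outlet [([369.4, 168.3], 0.7, [0.2277, 0.135]), ([267.9, 195.7], 0.66, [0.5401, 0.0183])]
side outlet [([246.2, 190.7], 0.72, [0.5396, 0.0209]), ([137.5, 198.3], 0.72, [0.2328, 0.133])]
```

```bash
python3 -m handwheel '[{"grip":-1,"dx":0.025,"dy":0.15,"dz":0,"yaw":0.5},{"grip":-1,"dx":0.025,"dy":0.15,"dz":0,"yaw":0.5},{"grip":-1,"dx":0.025,"dy":0.15,"dz":0,"yaw":0.5},{"grip":-1,"dx":0.025,"dy":0.15,"dz":0,"yaw":0.5},{"grip":-1,"dx":0.025,"dy":0.15,"dz":0,"yaw":0.5},{"grip":-1,"dx":0.025,"dy":0.15,"dz":0,"yaw":0.5},{"grip":-1,"dx":0.025,"dy":0.15,"dz":0,"yaw":0.5},{"grip":-1,"dx":0.025,"dy":0.15,"dz":0,"yaw":0.5},{"grip":-1,"dx":0.025,"dy":0.15,"dz":0,"yaw":0.5},{"grip":-1,"dx":0.025,"dy":0.15,"dz":0,"yaw":0.5},{"grip":-1,"dx":0.025,"dy":0.15,"dz":0,"yaw":0.5},{"grip":-1,"dx":0.025,"dy":0.15,"dz":0,"yaw":0.5},{"grip":-1,"dx":0.025,"dy":0.15,"dz":0,"yaw":0.5},{"grip":-1,"dx":0.025,"dy":0.15,"dz":0,"yaw":0.5},{"grip":-1,"dx":0,"dy":0,"dz":0,"yaw":0}]'
python3 - <<'E'
from h import *
ims=[]
for n in ['scene','side']:
    c=camera(n)
    for l,z in [('outlet',.132),('kettle_mouth',.105),('spout',.17)]:
        print(n,l,[(np.round(q['centre'],1).tolist(),round(q['score'],2),atz(c,q['centre'],z)[:2].round(4).tolist()) for q in finder.tip_of(n,l)[:2]])
    ims.append(c['img'])
im=np.hstack([cv2.resize(ims[0][170:290,190:320],None,fx=3,fy=3,interpolation=2),cv2.resize(ims[1][130:250,200:330],None,fx=3,fy=3,interpolation=2)])
cv2.imwrite('pics/p3.png',im[:,:,::-1])
E
```

```text
time: 9.33
tool_pos: [0.6005, 0.0356, 0.1511]
ee_rot: [-180.0, -0.1, 134.1]
ft_force: [-1.0, -0.2, -0.2]
gripper_width: 0.002
grip_force: 0.2
scene outlet [([371.1, 172.9], 0.73, [0.2374, 0.1507]), ([274.8, 218.7], 0.72, [0.5758, 0.0925])]
scene kettle_mouth [([271.5, 231.9], 0.97, [0.6, 0.108]), ([231.5, 134.0], 0.5, [0.4594, -0.2754])]
scene spout [([215.1, 207.9], 0.85, [0.698, -0.0203])]
side outlet [([246.8, 171.6], 0.85, [0.58, 0.0995]), ([135.5, 199.1], 0.65, [0.2266, 0.1323])]
side kettle_mouth [([250.8, 172.8], 0.76, [0.6028, 0.1159])]
side spout [([185.4, 170.5], 0.74, [0.3932, 0.1474]), ([299.5, 175.2], 0.72, [0.6983, -0.0241])]
```

View pics/p3.png

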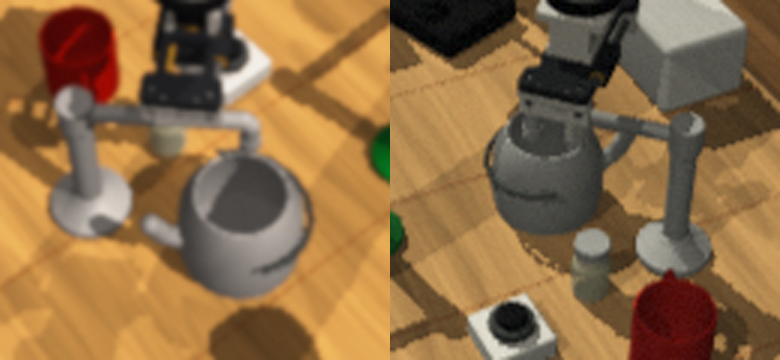

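The outlet is at about 45° and the mouth at about 56°, so roughly 10° remain.

```bash
python3 -m handwheel '[{"grip":-1,"dx":0.025,"dy":0.15,"dz":0,"yaw":0.5},{"grip":-1,"dx":0.025,"dy":0.15,"dz":0,"yaw":0.5},{"grip":-1,"dx":0.015,"dy":0.1,"dz":0,"yaw":0.33},{"grip":-1,"dx":0.015,"dy":0.1,"dz":0,"yaw":0.33},{"grip":-1,"dx":0.015,"dy":0.1,"dz":0,"yaw":0.33},{"grip":-1,"dx":0,"dy":0,"dz":0,"yaw":0}]'
python3 - <<'E'
from h import *
ims=[]
D={'outlet':[],'kettle_mouth':[]}
for k in range(2):
  for n in ['scene','side']:
    c=camera(n)
    for l,z in [('outlet',.132),('kettle_mouth',.105)]:
        print(n,l,[(np.round(q['centre'],1).tolist(),round(q['score'],2),atz(c,q['centre'],z)[:2].round(4).tolist()) for q in finder.tip_of(n,l)[:2]])
    if k==0: ims.append(c['img'])
im=np.hstack([cv2.resize(ims[0][170:290,190:320],None,fx=3,fy=3,interpolation=2),cv2.resize(ims[1][130:250,200:330],None,fx=3,fy=3,interpolation=2)])
cv2.imwrite('pics/p4.png',im[:,:,::-1])
E
```

```text
time: 10.23
tool_pos: [0.6129, 0.0495, 0.1513]
ee_rot: [180.0, -0.0, 125.0]
ft_force: [-0.3, -0.3, 0.9]
gripper_width: 0.003
grip_force: 0.4
scene outlet [([274.4, 226.5], 0.63, [0.5932, 0.1116]), ([369.5, 172.1], 0.61, [0.2389, 0.1455])]
scene kettle_mouth [([273.0, 232.9], 0.67, [0.5988, 0.1132])]
side outlet [([250.8, 170.7], 0.85, [0.5935, 0.0978]), ([137.2, 200.4], 0.58, [0.2297, 0.1247])]
side kettle_mouth [([252.8, 172.2], 0.91, [0.6101, 0.1157])]
scene outlet [([274.3, 224.8], 0.87, [0.5899, 0.1071]), ([367.7, 169.8], 0.83, [0.2363, 0.1358])]
scene kettle_mouth [([273.8, 232.8], 0.62, [0.5968, 0.1144])]
side outlet [([137.1, 199.1], 0.74, [0.2309, 0.1302]), ([249.1, 169.2], 0.55, [0.5919, 0.1068])]
side kettle_mouth [([254.8, 172.2], 0.87, [0.6161, 0.1129]), ([291.6, 248.7], 0.65, [0.5637, -0.2151])]
```

View pics/p4.png

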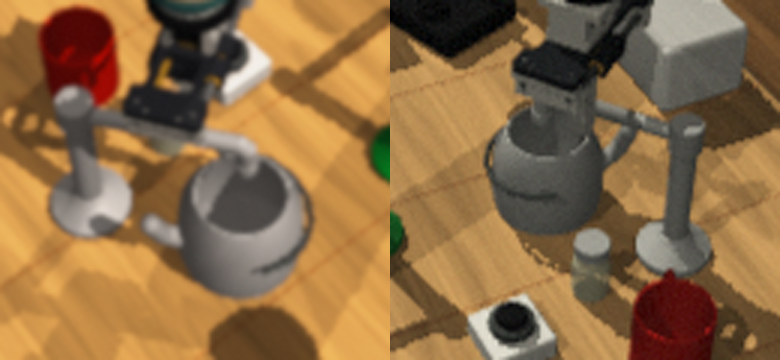

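```bash
python3 -m handwheel '[{"grip":-1,"dx":0.015,"dy":0.1,"dz":0,"yaw":0.33},{"grip":-1,"dx":0.015,"dy":0.1,"dz":0,"yaw":0.33},{"grip":-1,"dx":0,"dy":0,"dz":0,"yaw":0},{"grip":-1,"dx":0,"dy":-0.5,"dz":0,"yaw":0},{"grip":-1,"dx":0,"dy":-1,"dz":0,"yaw":0},{"grip":-1,"dx":0,"dy":-0.5,"dz":-0.8,"yaw":0},{"grip":-1,"dx":0,"dy":0,"dz":-1,"yaw":0},{"grip":-1,"dx":0,"dy":0,"dz":-1,"yaw":0},{"grip":-1,"dx":0,"dy":0,"dz":-1,"yaw":0},{"grip":-1,"dx":0,"dy":0,"dz":-1,"yaw":0},{"grip":-1,"dx":0,"dy":0,"dz":0,"yaw":0}]'
python3 - <<'E'
from h import *
ims=[]
M=[(0.605,0.114,.132),(0.605,0.114,.105)]
for n in ['scene','side','wrist']:
  c=camera(n); print(n,[proj(c,m).round(1) for m in M])
  for k in range(3):
    if k: c=camera(n)
    for l,z in [('outlet',.132),('kettle_mouth',.105)]:
        print(n,l,[(np.round(q['centre'],1).tolist(),round(q['score'],2),atz(c,q['centre'],z)[:2].round(4).tolist()) for q in finder.tip_of(n,l)[:2]])
  ims.append(c['img'])
im=np.hstack([cv2.resize(ims[0][190:270,220:300],None,fx=4.8,fy=4.8,interpolation=2),cv2.resize(ims[1][130:210,210:290],None,fx=4.8,fy=4.8,interpolation=2)])
cv2.imwrite('pics/p5.png',im[:,:,::-1]); cv2.imwrite('pics/w5.png',ims[2][:,:,::-1])
E
```

```text
time: 11.75
tool_pos: [0.5701, 0.0208, 0.3014]
ee_rot: [179.4, 0.3, 122.0]
ft_force: [0.4, -0.6, 0.1]
gripper_width: 0.005
grip_force: 0.0
scene [array([271.7, 229.4]), array([271.5, 234.3])]
scene outlet [([272.9, 229.3], 0.67, [0.6023, 0.1159]), ([367.5, 170.6], 0.66, [0.2392, 0.1376])]
scene kettle_mouth [([274.0, 234.7], 0.95, [0.6004, 0.1195])]
scene outlet [([272.2, 229.3], 0.95, [0.6038, 0.1147]), ([347.7, 356.7], 0.72, [0.6854, 0.4816])]
scene kettle_mouth [([272.7, 233.1], 0.98, [0.5999, 0.1132])]
scene outlet [([366.8, 171.0], 0.96, [0.2421, 0.1373]), ([273.8, 225.9], 0.73, [0.5933, 0.109])]
scene kettle_mouth [([271.4, 233.5], 0.58, [0.6036, 0.1119])]
side [array([251.7, 166.7]), array([251.7, 173. ])]
side outlet [([138.2, 196.6], 0.66, [0.2366, 0.1392])]
side kettle_mouth [([251.3, 171.6], 0.58, [0.607, 0.1206])]
side outlet [([252.4, 165.3], 0.7, [0.6101, 0.1195])]
side kettle_mouth [([251.2, 171.4], 0.85, [0.6071, 0.1216]), ([261.7, 228.9], 0.41, [0.5228, -0.1156])]
side outlet [([136.1, 197.2], 0.96, [0.2303, 0.1394]), ([251.1, 170.0], 0.64, [0.5959, 0.1005])]
side kettle_mouth [([253.2, 172.2], 0.67, [0.6113, 0.1152]), ([296.9, 213.3], 0.65, [0.6455, -0.1072])]
wrist [array([323.6, 137.5]), array([318.8, 136.9])]
wrist outlet [([321.3, 143.0], 0.77, [0.6064, 0.107])]
wrist kettle_mouth [([317.7, 141.0], 0.6, [0.6069, 0.1088])]
wrist outlet [([322.5, 139.3], 0.67, [0.6051, 0.1115])]
wrist kettle_mouth [([316.8, 142.4], 0.9, [0.6069, 0.1066])]
wrist outlet [([321.8, 143.3], 0.72, [0.6072, 0.107])]
wrist kettle_mouth [([319.7, 140.8], 0.6, [0.609, 0.1104])]
```

View pics/p5.png

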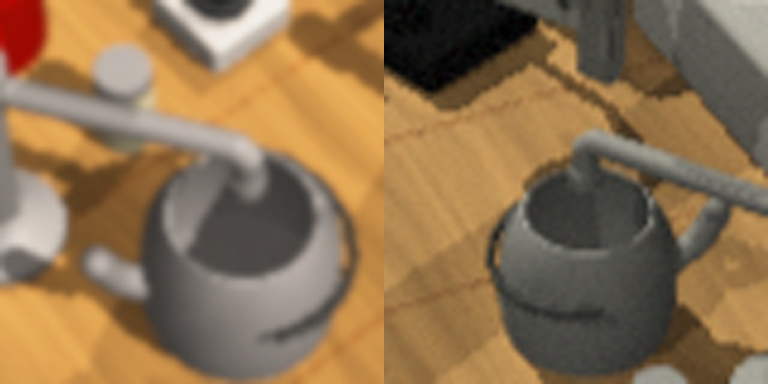

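View pics/w5.png

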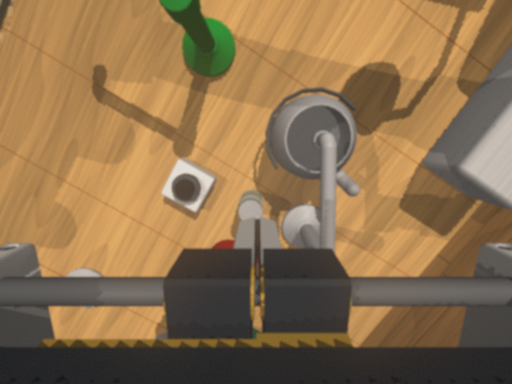

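In the scene, side and wrist views the nozzle hangs inside the rim within about 4 mm of the mouth's centre (nozzle at (323,140), rim centre at (316,137) with parallax in the wrist view). The spout is done. Next I go over the pump button.

```bash
python3 -m handwheel '[{"grip":-1,"dx":-0.18,"dy":-0.8,"dz":0,"yaw":0},{"grip":-1,"dx":-0.18,"dy":-0.8,"dz":0,"yaw":0},{"grip":-1,"dx":-0.18,"dy":-0.8,"dz":0,"yaw":0},{"grip":-1,"dx":-0.18,"dy":-0.8,"dz":0,"yaw":0},{"grip":-1,"dx":-0.18,"dy":-0.8,"dz":0,"yaw":0},{"grip":-1,"dx":0,"dy":0,"dz":1,"yaw":0},{"grip":-1,"dx":0,"dy":0,"dz":1,"yaw":0},{"grip":-1,"dx":0,"dy":0,"dz":1,"yaw":0},{"grip":-1,"dx":0,"dy":0,"dz":1,"yaw":0},{"grip":-1,"dx":0,"dy":0,"dz":1,"yaw":0},{"grip":-1,"dx":0,"dy":0,"dz":1,"yaw":0},{"grip":-1,"dx":0,"dy":0,"dz":0.6,"yaw":0},{"grip":-1,"dx":0,"dy":0,"dz":0,"yaw":0}]'
python3 - <<'E'
from h import *
c=camera('wrist'); R=Rm(get_state()['ee_rot']); t=get_state()['tool_pos']
print([(np.round(q['centre']),round(q['score'],2),(R.T@(atz(c,q['centre'],.045)-t)*1000).round(1)) for q in finder.tip_of('wrist','pump_button_top')[:2]],'tip px',proj(c,t))
ims=[]
for n in ['scene','side']:
    d=camera(n); q=finder.tip_of(n,'pump_button_top'); print(n,[(x['centre'],atz(d,x['centre'],.045)) for x in q[:2]]); ims.append(d['img'])
im=np.hstack([cv2.resize(c['img'],(400,300)),cv2.resize(ims[1][200:275,190:290],(400,300),interpolation=2)])
cv2.imwrite('pics/p6.png',im[:,:,::-1])
E
```

```text
time: 14.18
tool_pos: [0.4763, -0.0649, 0.0944]
ee_rot: [-179.7, -0.2, 122.0]
ft_force: [-0.3, 0.2, -0.1]
gripper_width: 0.003
grip_force: 0.0
[(array([260., 210.]), 0.66, array([ 0. ,  0.4, 51.3]))] tip px [259.82385933 230.99510446]
scene []
side [([240.3, 231.7], array([ 0.48449666, -0.05182426,  0.045     ]))]
```

View pics/p6.png

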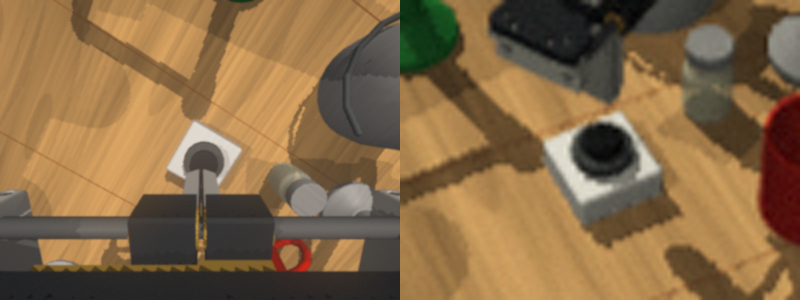

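The wrist view shows the tip in line with the button: the network puts it within 1 mm, at (260,210) of the full frame. I descend until it touches.

```bash
python3 -m handwheel '[{"grip":-1,"dx":0,"dy":0,"dz":0.4,"yaw":0},{"grip":-1,"dx":0,"dy":0,"dz":0.4,"yaw":0},{"grip":-1,"dx":0,"dy":0,"dz":0.3,"yaw":0},{"grip":-1,"dx":0,"dy":0,"dz":0.2,"yaw":0},{"grip":-1,"dx":0,"dy":0,"dz":0,"yaw":0},{"grip":-1,"dx":0,"dy":0,"dz":0,"yaw":0}]'
```

```text
time: 14.98
tool_pos: [0.4788, -0.0654, 0.0586]
ee_rot: [180.0, 0.0, 122.0]
ft_force: [0.2, -0.5, 0.6]
gripper_width: 0.004
grip_force: 0.0
```

```bash
python3 -m handwheel '[{"grip":-1,"dx":0,"dy":0,"dz":0.1,"yaw":0},{"grip":-1,"dx":0,"dy":0,"dz":0.1,"yaw":0},{"grip":-1,"dx":0,"dy":0,"dz":0,"yaw":0}]'; python3 -m handwheel '[{"grip":-1,"dx":0,"dy":0,"dz":0.1,"yaw":0},{"grip":-1,"dx":0,"dy":0,"dz":0,"yaw":0},{"grip":-1,"dx":0,"dy":0,"dz":0,"yaw":0}]'
```

```text
time: 15.23
tool_pos: [0.479, -0.0653, 0.0524]
ee_rot: [180.0, 0.0, 122.0]
ft_force: [0.1, 0.4, 0.3]
gripper_width: 0.002
grip_force: 0.0
time: 15.48
tool_pos: [0.479, -0.0653, 0.0496]
ee_rot: [180.0, 0.0, 122.0]
ft_force: [0.1, 1.3, 3.1]
gripper_width: 0.005
grip_force: 1.4
```

```bash
python3 -m handwheel '[{"grip":-1,"dx":0,"dy":0,"dz":0.1,"yaw":0},{"grip":-1,"dx":0,"dy":0,"dz":0,"yaw":0},{"grip":-1,"dx":0,"dy":0,"dz":0,"yaw":0}]'
```

```text
time: 15.73
tool_pos: [0.479, -0.0653, 0.0465]
ee_rot: [180.0, 0.0, 122.0]
ft_force: [0.5, 1.2, 4.6]
gripper_width: 0.003
grip_force: 2.3
```

```bash
python3 -m handwheel '[{"grip":-1,"dx":0,"dy":0,"dz":0.05,"yaw":0},{"grip":-1,"dx":0,"dy":0,"dz":0,"yaw":0},{"grip":-1,"dx":0,"dy":0,"dz":0,"yaw":0}]'; python3 -m handwheel '[{"grip":-1,"dx":0,"dy":0,"dz":0.05,"yaw":0},{"grip":-1,"dx":0,"dy":0,"dz":0,"yaw":0},{"grip":-1,"dx":0,"dy":0,"dz":0,"yaw":0}]'
```

```text
time: 15.98
tool_pos: [0.4791, -0.0653, 0.0461]
ee_rot: [179.9, 0.0, 122.0]
ft_force: [-1.8, -0.3, 16.0]
gripper_width: 0.007
grip_force: 7.9
time: 16.23
tool_pos: [0.4791, -0.0654, 0.0457]
ee_rot: [179.9, -0.0, 121.9]
ft_force: [-4.4, 0.9, 30.5]
gripper_width: 0.005
grip_force: 15.1
```

The force rose steeply to 30 N while the tip stopped moving, so the button is fully down. I lift off and check.

```bash
python3 -m handwheel '[{"grip":-1,"dx":0,"dy":0,"dz":-0.2,"yaw":0},{"grip":-1,"dx":0,"dy":0,"dz":-0.6,"yaw":0},{"grip":-1,"dx":0,"dy":0,"dz":-1,"yaw":0},{"grip":-1,"dx":0,"dy":0,"dz":-1,"yaw":0},{"grip":-1,"dx":0,"dy":0,"dz":-1,"yaw":0},{"grip":-1,"dx":0,"dy":0,"dz":-1,"yaw":0},{"grip":-1,"dx":0,"dy":0,"dz":-1,"yaw":0},{"grip":-1,"dx":0,"dy":0,"dz":-1,"yaw":0},{"grip":-1,"dx":0,"dy":0,"dz":0,"yaw":0},{"grip":-1,"dx":0,"dy":0,"dz":0,"yaw":0}]'
python3 - <<'E'
from h import *
for n in ['scene','side','wrist']:
  for k in range(2):
    c=camera(n)
    for l,z in [('outlet',.132),('kettle_mouth',.105)]:
        print(n,l,[(np.round(q['centre'],1).tolist(),round(q['score'],2),atz(c,q['centre'],z)[:2].round(4).tolist()) for q in finder.tip_of(n,l)[:2]])
E
```

```text
time: 17.07
tool_pos: [0.4792, -0.0651, 0.2483]
ee_rot: [179.9, 0.1, 122.0]
ft_force: [0.8, -0.3, -0.4]
gripper_width: 0.005
grip_force: 0.0
scene outlet [([268.8, 228.2], 0.88, [0.6089, 0.106]), ([368.5, 170.3], 0.68, [0.2359, 0.1387])]
scene kettle_mouth []
scene outlet [([273.6, 228.8], 0.91, [0.5997, 0.1159]), ([369.2, 174.5], 0.64, [0.2467, 0.1514])]
scene kettle_mouth [([272.7, 234.4], 0.55, [0.6026, 0.1165])]
side outlet [([139.4, 197.7], 0.72, [0.2386, 0.133]), ([250.6, 164.2], 0.57, [0.6073, 0.127])]
side kettle_mouth [([250.2, 173.1], 0.96, [0.6004, 0.1155])]
side outlet [([252.0, 166.0], 0.87, [0.6074, 0.1169])]
side kettle_mouth [([253.7, 174.2], 0.66, [0.6083, 0.1056])]
wrist outlet [([449.0, 116.5], 0.57, [0.6062, 0.1101])]
wrist kettle_mouth [([432.3, 118.5], 0.56, [0.6065, 0.109])]
wrist outlet [([449.1, 116.3], 0.88, [0.6064, 0.1105])]
wrist kettle_mouth [([434.2, 117.9], 0.62, [0.6082, 0.1108])]
```

The outlet and the mouth agree to within a few mm in all three views, and the robot is clear of everything.

```bash
python3 -c "from h import *; print(order.job_done())"
```

```text
the job is handed in; nothing more can be done
None
```

The job is handed in at about 17 s: the spout's outlet is within about 5 mm of the kettle mouth's centre by camera, the pump button was then pressed to its stop (30 N) and let go, though I did not check in a picture that it came back up, and nothing else was knowingly touched.

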